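# Load a cell into the welding jig

### The job

Set up a cell for welding: push the tall narrow sleeve over the jig's spigot until it sits on the flange, slide the thick cell down into it until it stands on the spigot, then fit the copper cap, stem up, fully down over the cell's top end. When all is stacked, press the start button right down and let it spring back. Leave the short wide sleeve, the thin cell and the screwdriver where they are.

Things in the scene. Friction and masses are not known exactly. Their poses are not given: they have to be found in the camera images.
- jig: Dark steel jig plate fixed to the bench, 120 x 120 mm, 18 mm thick, with a steel flange (60 mm diameter, 6 mm thick) and an upright steel spigot at its centre. Origin: centre of the underside, on the bench; z up. Nothing taller than the spigot stands on it.
- spigot_foot (a point): Centre of the flange's upper face, 24 mm above the bench, where the spigot (32 mm diameter, 22 mm tall, top 4 mm coned to 24 mm) rises; the sleeve's lower end rests on this face when fully home. Its z axis is the spigot's axis, up.
- spigot_top (a point): Centre of the spigot's flat top, 46 mm above the bench; the cell stands on it when fully home.
- sleeve: The tall narrow aluminium sleeve: straight tube, outside 43 mm, bore 35 mm, 70 mm long, about 90 g, open at both ends, both ends alike, standing upright. Origin: centre of its lower end; z up. Fits the spigot and the thick cell with 1.5 mm clearance all round. On the spigot its rim is 94 mm above the bench.
- cell: The thick battery cell: solid purple cylinder 32 mm diameter, 70 mm long, about 145 g, edges bevelled 3 mm, standing upright on the bench. Origin: centre of its lower end; z along its axis, up. Fully home in the seated sleeve it stands on the spigot top and sticks out 22 mm above the sleeve's rim.
- cap: Copper contact cap: upside-down cup, outside 43 mm, bore 35 mm, 20 mm deep, open downward, with a 6 mm thick top and on it a central round stem, 16 mm diameter, 24 mm tall (whole height 50 mm); about 100 g. Stands open side down on the bench. Origin: centre of its open lower rim; z up. Fully home, it rests on the cell's top with its lower rim 96 mm above the bench, 2 mm above the sleeve.
- cap_seat (a point): Centre of the flat inside top of the cap's bore, 20 mm above the cap's origin.
- start (a joint): Start push button travel in m: 0 released, 0.006 fully down; springs back; about 5 N fully down. It counts as pressed past 0.004.
- start_top (a point): Centre of the top face of the black round start button (32 mm diameter), in a low round grey housing fixed to the bench; press straight down.
- wide_sleeve: Bystander: short wide aluminium sleeve, outside 60 mm, bore 51 mm, 35 mm long, standing upright. Origin: centre of its lower end.
- thin_cell: Bystander: thin purple battery cell, 18 mm diameter, 65 mm long, standing upright. Origin: centre of its lower end; z up.
- screwdriver: Bystander: screwdriver lying on the bench beyond the jig. Origin: underside, on its length.
Not all that is in view belongs to the job. Of the things shaped like the cap, the copper one is meant.

How it is judged (in metres and radians):
On the way, in this order (a step that is already met when the one before it is completed fails the run):
1. the sleeve sits on the flange, over the spigot (horizontal distance between sleeve and spigot_foot below 0.004 m and z of sleeve in the frame of spigot_foot below 0.003 m and angle between sleeve's own z axis and vertical below 0.08 rad), for 0.2 s.
2. the thick cell stands on the spigot inside the sleeve (all of step 1 and horizontal distance between cell and spigot_top below 0.005 m and z of cell in the frame of spigot_top below 0.004 m and angle between cell's own z axis and vertical below 0.1 rad), for 0.2 s.
3. the cap is fully down over the cell's end (all of step 2 and horizontal distance between cap and spigot_foot below 0.008 m and z of cap_seat in the frame of cell below 0.074 m and angle between cap's own z axis and vertical below 0.12 rad), for 0.2 s.
4. the start button is pressed, with the stack complete (all of step 3 and value of joint start above 0.004 m), for 0.05 s.
At the end, for the whole second after the job is handed in: Sleeve on the flange (4 mm off axis, 3 mm high, 0.08 rad); thick cell in it on the spigot (5 mm, 4 mm, 0.1 rad); cap over the cell (8 mm off axis, its inside top within 4 mm of the cell's top, 0.12 rad); all upright and at rest; button sprung back (under 2 mm) (all of step 3 and linear speed of each of sleeve, cell, cap below 0.02 m/s and value of joint start below 0.002 m); the robot touches nothing.
It fails at once if the wide sleeve is moved more than 30 mm (distance of wide_sleeve from where it was at the start of the episode above 0.03 m).
It fails at once if the thin cell is moved more than 30 mm (distance of thin_cell from where it was at the start of the episode above 0.03 m).
It fails at once if the screwdriver is moved more than 30 mm (distance of screwdriver from where it was at the start of the episode above 0.03 m).
It fails at once if the wide sleeve is tipped over (angle between wide_sleeve's own z axis and vertical above 0.6 rad).
It fails at once if the thin cell is tipped over (angle between thin_cell's own z axis and vertical above 0.6 rad).
It also fails if it takes over 72 s, if anything falls off the work surface, if the arm or the gripper's body presses on something with over 40 N, if the wrist force passes 120 N, or if a joint passes its speed limit or range.

### The arm

A 7-joint arm with a two-finger parallel gripper is mounted at the origin on the work surface. World frame = base frame: x ahead of the robot, y to its left, z up, the work surface at z = 0. Lengths are in mm, angles in rad, forces in N, time in s.
With the tool pointing down it reaches from about 350 to 900 mm from the base axis. Payload 8.1 kg.
Tool frame: the origin (TCP) lies at the very end of the fingers, on their centre line; the grasp point (between the pads) lies 19 mm behind it (r.pinch_z is the z of the grasp point in the tool frame, in mm); z points along the fingers, y is the line along which they close (so a half turn about z gives the same grasp; the last joint's range is limited). The gripper opens to 92 mm and grips with 3 to 60 N. Pads are 19 mm wide; open, the fingers measure 130 mm over their backs; the gripper's body (75 mm by 190 mm) begins 47 mm behind the grasp point.
Start: joints at [-1.336, 0.434, 0.025, 1.573, -0.012, 1.134, -0.075], TCP at [207.16, 589.683, 226.742] pointing down, gripper open.
Joint ranges: [-2.62, 2.62], [-0.44, 2.09], [-1.27, 1.32], [0.08, 2.57], [-1.32, 4.46], [0.12, 2], [-2.74, 2.74]. Speed limits (rad/s): [2.22, 2.22, 3.01, 3.01, 3.14, 3.14, 3.14].

### API

Orientations are given as a unit quaternion [w, x, y, z].
In Python, from workcell import r gives the robot as it stands. The module is installed in compiled form; this text tells all that it offers.
- The arm moves only by the tool drive_tool, never from a script. Its argument "rows" is a list that holds one entry, the list of rows, each a list of 5 numbers: the shift along the world's x, y, z in mm, then the turn about the world's z in rad, then the finger opening in mm, from 0 to 91.8. In form: [[[x, y, z, roll, gripper], ...]]. A call has 1 to 12 rows; each row is the pose to reach, as a shift and turn from the pose commanded when the call began; what a row does not reach only later rows make up. A row lasts 1/12 s, in which the tool goes at most 41.7 mm and 7.16 degrees, less where a joint would pass 70% of its speed; a pose out of reach is approached as far as the arm can. A call with a gripper value outside its range is refused whole. The fingers move at their own pace and stop on an object; "force" is the grip in N (left out, the last holds). Time passes only in rows, so rows that repeat a pose let the fingers close. It gives the time, the measured TCP pose, the force, the opening and the grip force at its end, in the units of the state.
- r.observe(): the state, without advancing time (a new reading comes with each control period).
- r.camera(name): name is "scene" or "side" or "wrist"; returns a dict with "image" (480x640x3 uint8, red, green, blue), "range_z" (480x640 float32, mm along the optical axis (not along the pixel's ray), 0 where there is no reading), "fovy" (degrees; the focal length in pixels is half the picture's height over the tangent of half this angle, whatever the lens; pixels are square), "cx", "cy" (the principal point, pixels), "rvec" (rotation vector, rad) and "tvec" (3), from world to camera coordinates, as OpenCV has them. Camera axes: x right, y down, z forward; pixel columns grow to the right and rows downward; lengths in mm; the calibration is good to about 2 mm. The wrist camera is an equidistant fisheye: a pixel r from the principal point sees the ray r / f radians off the axis. A picture is of the moment at which its call begins.
- r.sign_off(): hands the job in; it is judged then, once.
Trained networks look in a picture, given as the dict that the camera call returned (one of the last four; its "shot" number tells which), for a name from the list of things; names that differ only in an ending like _2 or _b are one class to them, and where a whole thing is asked for, a point or a joint stands for the part that bears it (a point fixed in the world has none). Each returns a list of dicts, best first, with "confidence" (0 to 1); they miss things now and then, are a little off and sometimes report something else, mostly with a low value. They report only what shows in the picture. A call takes as long as a camera call. They do not tell look-alikes from the thing itself.
- r.outline_of(query, picture): "mask" (480x640 bool, what is visible of it) and "box" ([left, top, right, bottom] in pixels, round what is visible of it).
The state is a dict: "clock": time; "q": joint angles; "joint_vel": joint speeds; "tau": joint torques, N m; "tool_pos": TCP position; "ee_rot": TCP orientation; "ft_force": force on the tool from outside, world axes, zero at the start; "moment": the same for the moment, N m; "width": opening from 0.0 (shut) to 1.0 (fully open); "finger_force": force on a finger pad.
Only numpy, scipy, OpenCV 4.12 (cv2) and the standard library are available. Lean on these libraries where they do the work, as an engineer would, in place of code of your own. Each camera call takes 0.05 s, during which the arm holds its last target. There are 200 camera calls.

## Working session

There is one attempt and no reset: what is moved stays moved. The work goes in short steps, Python scripts to look and compute and a tool call to move; the robot and the scene stay as the last step left them, time stands still between calls to the robot, and variables do not carry over. Pictures are saved under pics/ and viewed, at most 10 in all, crops included, and the job is handed in when it is done.

Besides the shell and the picture viewer there is one more tool, called after "Emit:" as a command line: name --argument value ..., lists and objects as JSON in quotes. drive_tool: Moves the arm, as the interface text tells. Its arguments: {"type":"object","properties":{"rows":{"type":"array","items":{"type":"array","items":{"type":"array","items":{"type":"number"}}}},"force":{"type":"number"}},"required":["rows"]}

```bash
mkdir -p pics; cat > h.py <<'E'
import numpy as np, cv2
from workcell import r
def cam(n): return r.camera(n)
def world(p,mask=None):
    R,_=cv2.Rodrigues(np.array(p['rvec'],float)); t=np.array(p['tvec'],float).ravel()
    z=p['range_z'].astype(float); v,u=np.nonzero((z>0)&(mask if mask is not None else True))
    f=240/np.tan(np.radians(p['fovy'])/2); zz=z[v,u]
    X=np.c_[(u-p['cx'])/f*zz,(v-p['cy'])/f*zz,zz]
    return (X-t)@R,u,v
def save(p,name): cv2.imwrite('pics/'+name,p['image'][:,:,::-1])
E
python3 - <<'E'
from h import *
print(r.observe())
for n in('scene','side'):
    p=cam(n); save(p,n+'0.png')
    print(n,p['fovy'],p['cx'],p['cy'],p['rvec'],p['tvec'])
    for q in('jig','sleeve','cell','cap','start_top','wide_sleeve','thin_cell','screwdriver'):
        for d in r.outline_of(q,p)[:4]:
            if d['confidence']<.2: continue
            P,u,v=world(p,d['mask'])
            if len(P)<5: continue
            top=P[P[:,2]>np.percentile(P[:,2],98)-4]
            print(q,round(d['confidence'],2),d['box'],'med',np.median(P,0).round(0),'ztop',np.percentile(P[:,2],98).round(1),'topc',((top.min(0)+top.max(0))/2).round(1),'topext',np.ptp(top,0).round(0))
p=cam('wrist'); save(p,'wrist0.png')
E
```

```text
{'clock': 0.0, 'q': array([-1.33560899,  0.43520294,  0.02496944,  1.57414281, -0.01157946,
        1.13400285, -0.07506756]), 'joint_vel': array([ 2.34851550e-04, -1.20472725e-03,  1.05372929e-03, -4.88449319e-04,
        7.54693296e-04,  5.82991078e-04, -2.40237905e-05]), 'tau': array([ 5.77567207e-04, -6.67885709e+01,  9.85260867e-01, -3.14428961e+01,
       -6.03842712e-02,  4.33325849e-02,  1.76961130e-04]), 'tool_pos': array([207.00765496, 589.15197451, 225.93971569]), 'ee_rot': array([-5.46946984e-05,  1.68104598e-01,  9.85768835e-01, -8.03814475e-04]), 'ft_force': array([-0.85602697, -0.22166438,  0.85170852]), 'moment': array([-0.01717559,  0.01851235, -0.01274132]), 'finger_force': 0.0, 'width': 1.0003655179282223}
scene 46.5129390917376 314.77287648586685 240.54217957758144 [ 0.93261053  2.29964262 -1.26795738] [ 441.92227566 -195.66864049 1431.84771445]
jig 0.85 [288.2, 225.2, 375.4, 278.9] med [592.  25.  18.] ztop 42.4 topc [580.5  13.4  43.2] topext [28. 29.  9.]
sleeve 0.88 [297.6, 156.4, 319.2, 195.6] med [ 433. -207.   43.] ztop 71.1 topc [ 424.  -218.1   70.1] tope
[... 1961 characters left out ...]
20.1, 382.6, 344.6, 419.4] med [420. 191.  26.] ztop 51.5 topc [424.1 186.5  51.2] topext [15. 15.  7.]
cap 0.69 [284.2, 242.0, 371.8, 320.9] med [569.  22.  19.] ztop 42.3 topc [577.   13.3  43.2] topext [31. 30. 10.]
cap 0.66 [289.6, 341.1, 315.0, 372.0] med [500. 166.  26.] ztop 51.2 topc [504.6 161.7  50.2] topext [15. 15.  6.]
wide_sleeve 0.97 [212.7, 308.6, 253.4, 349.7] med [624. 204.  24.] ztop 36.9 topc [625.6 203.   36.1] topext [59. 59.  6.]
thin_cell 0.82 [205.7, 386.8, 223.6, 413.3] med [544. 308.  43.] ztop 66.4 topc [549.6 306.9  65.2] topext [17. 16.  6.]
screwdriver 0.72 [228.3, 190.3, 297.0, 245.3] med [814.  -0.  22.] ztop 27.8 topc [829.9  -5.9  26.6] topext [96. 22.  6.]
```

View pics/side0.png

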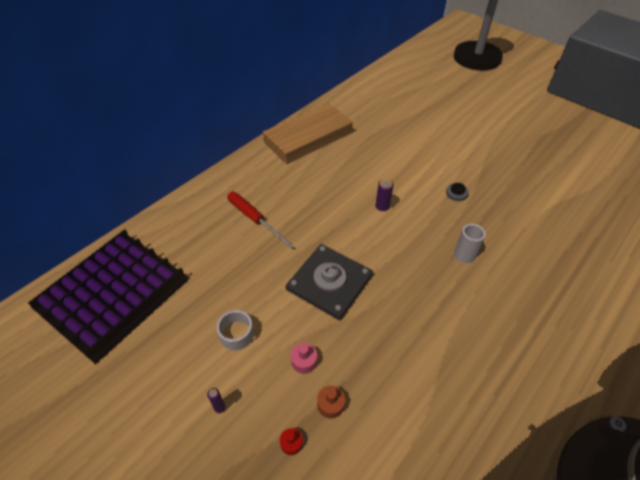

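View pics/scene0.png

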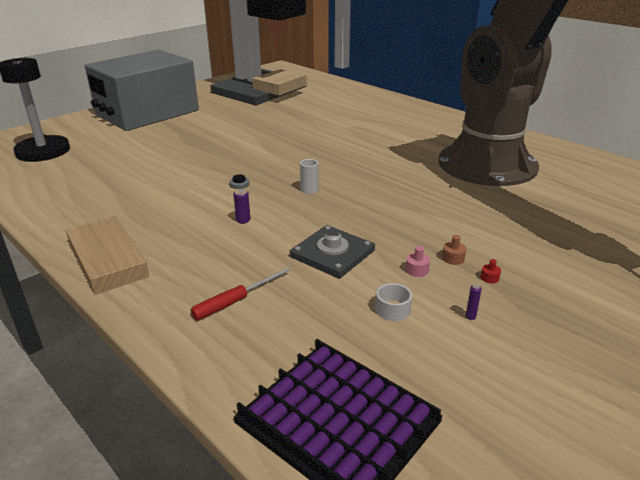

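```bash
cat >> h.py <<'E'
from scipy.optimize import least_squares
def circ(P,R,c0,zlo,zhi,fixR=True):
    c0=np.array(c0,float)
    d=np.hypot(*(P[:,:2]-c0).T)
    Q=P[(P[:,2]>zlo)&(P[:,2]<zhi)&(abs(d-R)<8)]
    f=lambda x:np.hypot(*(Q[:,:2]-x[:2]).T)-(R if fixR else x[2])
    s=least_squares(f,list(c0)+([] if fixR else [R]),loss='soft_l1',f_scale=1.)
    return s.x.round(1),len(Q),np.median(abs(s.fun)).round(2)
def near(P,c,rad): return P[np.hypot(*(P[:,:2]-np.array(c)).T)<rad]
E
python3 - <<'E'
from h import *
for n in('scene','side'):
    p=cam(n); P,u,v=world(p)
    print(n)
    for nm,R,c,a,b in [('sleeve',21.5,(422,-217.5),10,60),('cell',16,(623,-209),10,62),('cap',21.5,(425,186),4,22),('capstem',8,(425,186),30,47),('flange',30,(579,13.3),19,23.5),('spigot',16,(579,13.3),27,41),('thin',9,(551,306),8,60),('wide',30,(626,202),5,30)]:
        print(nm,circ(P,R,c,a,b),circ(P,R,c,a,b,False))
        Q=near(P,c,70); 
    for nm,c,R,lo in [('jigtop',(579,13),80,14),('sleeve',(422,-217.5),26,66),('cell',(623,-209),18,66),('cap',(425,186),25,46),('spig',(579,13.3),10,38),('pink',(505,161),10,46)]:
        Q=near(P,c,R);Q=Q[Q[:,2]>lo]; print(nm,np.percentile(Q[:,2],[10,50,90]).round(1), Q[:,:2].mean(0).round(1))
    # button
    R,_=cv2.Rodrigues(np.array(p['rvec'],float))
    uv=(239,179) if n=='scene' else (457,188)
    m=np.zeros((480,640),bool); m[uv[1]-8:uv[1]+10,uv[0]-12:uv[0]+13]=1
    B,uu,vv=world(p,m); col=p['image'][vv,uu].sum(1); k=col<120
    print('button',B[k].mean(0).round(1),B[k].min(0).round(1),B[k].max(0).round(1),k.sum(), 'bench',np.percentile(B[:,2],[2,50,98]).round(1))
    if n=='side':
        c=p['image'][330:460,240:400]; c2=p['image'][165:265,360:500]
        o=np.hstack([cv2.resize(c,(480,390),interpolation=2),cv2.resize(c2,(320,229))[:229] if 0 else np.pad(cv2.resize(c2,(310,221),interpolation=2),((0,169),(0,0),(0,0)))])
        cv2.imwrite('pics/crop.png',o[:,:,::-1])
E
```

```text
scene
sleeve (array([ 421.1, -219.8]), 366, np.float64(1.25)) (array([ 422.3, -218.6,   20. ]), 366, np.float64(1.22))
cell (array([ 621.7, -214.8]), 325, np.float64(0.91)) (array([ 622.2, -214.1,   15.3]), 325, np.float64(0.87))
cap (array([423.4, 184.3]), 179, np.float64(0.78)) (array([423.9, 184.6,  21.1]), 179, np.float64(0.77))
capstem (array([423.1, 184.5]), 65, np.float64(0.89)) (array([424.1, 184.9,   7.2]), 65, np.float64(0.92))
flange (array([577.7,  11.8]), 140, np.float64(3.16)) (array([576.8,  11.2,  31.1]), 140, np.float64(2.88))
spigot (array([576.9,  10.8]), 107, np.float64(0.94)) (array([577.4,  11.2,  15.5]), 107, np.float64(0.88))
thin (array([549.2, 304.5]), 288, np.float64(0.71)) (array([549.8, 304.8,   8.5]), 288, np.float64(0.7))
wide (array([626.9, 202.3]), 745, np.float64(2.24)) (array([627.5, 202.7,  27.6]), 745, np.float64(0.87))
jigtop [16.8 18.7 25.4] [584.4  18.2]
sleeve [66.7 68.9 71.4] [ 423.5 -217.7]
cell [66.9 69.  71.6] [ 625.6 -209.1]
cap [47.4 50.  51.6] [426.6 186.1]
spig [42.8 45.3 46.1] [583.1  19.3]
pink [47.3 49.7 51.5] [506.1 161.2]
button [
[... 1095 characters left out ...]
[423.8 186.9]Traceback (most recent call last):
  File "<stdin>", line 9, in <module>
    return _quantile_unchecked(
        a, q, axis, out, overwrite_input, method, keepdims, weights)
    return _ureduce(a,
                    func=_quantile_ureduce_func,
    ...<5 lines>...
                    overwrite_input=overwrite_input,
                    method=method)
    r = func(a, **kwargs)
    result = _quantile(arr,
                       quantiles=q,
    ...<2 lines>...
                       out=out,
                       weights=wgt)
    slices_having_nans = np.isnan(arr[-1, ...])
                                  ~~~^^^^^^^^^
IndexError: index -1 is out of bounds for axis 0 with size 0
```

Emit:
drive_tool --rows '[[[223,-420,0,-1.234,91],[223,-420,0,-1.234,91],[223,-420,0,-1.234,91],[223,-420,0,-1.234,91],[223,-420,0,-1.234,91],[223,-420,0,-1.234,91],[223,-420,0,-1.234,91],[223,-420,0,-1.234,91],[223,-420,0,-1.234,91],[223,-420,0,-1.234,91],[223,-420,0,-1.234,91],[223,-420,0,-1.234,91]]]'

```text
clock: 2.05
tool_pos: [432.3, 164.3, 227.3]
ee_rot: [0.001, 0.71, 0.704, 0.0]
ft_force: [1.0, 0.0, -0.6]
width: 0.993
finger_force: 0.0
```

```bash
python3 - <<'E'
from h import *
p=cam('side'); 
c=p['image'][330:460,240:400]; c2=p['image'][165:265,360:500]
o=np.hstack([cv2.resize(c,(480,390),interpolation=2),np.pad(cv2.resize(c2,(310,221),interpolation=2),((0,169),(0,0),(0,0)))])
cv2.imwrite('pics/crop.png',o[:,:,::-1])
w=cam('wrist'); save(w,'wrist1.png'); print(w['fovy'],w['cx'],w['cy'],w['rvec'],w['tvec']); R,_=cv2.Rodrigues(w['rvec']); print(-R.T@w['tvec'],R)
o=r.observe(); print(o['tool_pos'],o['ee_rot'],o['q'])
E
```

```text
65.70646984690485 321.0396806379122 239.25695338759715 [-2.88490984e+00  1.37713040e-02 -4.12641748e-04] [-431.60416218  129.90653566  430.89750119]
[433.21028969 230.98744857 384.45306717] [[ 9.99955133e-01 -9.35425334e-03  1.49309333e-03]
 [-9.42686876e-03 -9.67200968e-01  2.53837394e-01]
 [-9.30337976e-04 -2.53840080e-01 -9.67245754e-01]]
[431.76873051 166.03866983 227.15847735] [5.55203774e-04 7.09795626e-01 7.04407387e-01 3.05737488e-04] [-0.87952493  0.16576424  0.46166325  1.97974276 -0.08571998  1.01385727
 -0.38564294]
```

View pics/crop.png

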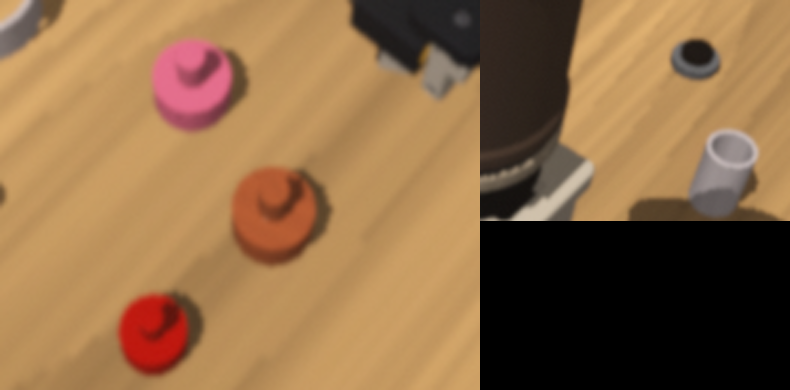

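View pics/wrist1.png

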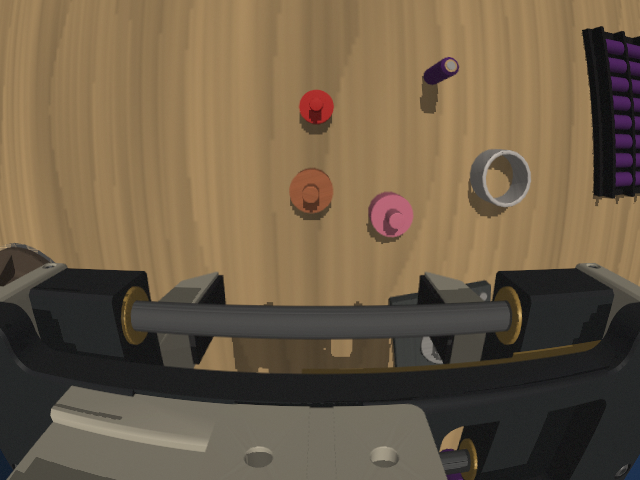

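```bash
cat >> h.py <<'E'
def wworld(p,mask=None):
    R,_=cv2.Rodrigues(np.array(p['rvec'],float)); t=np.array(p['tvec'],float).ravel()
    z=p['range_z'].astype(float); v,u=np.nonzero((z>0)&(mask if mask is not None else True))
    f=240/np.tan(np.radians(p['fovy'])/2); zz=z[v,u]
    x,y=u-p['cx'],v-p['cy']; rr=np.hypot(x,y)+1e-9; k=np.tan(rr/f)/rr*zz
    return (np.c_[x*k,y*k,zz]-t)@R,u,v
def top(P,c,R,zlo,zhi):
    Q=near(P,c,R);Q=Q[(Q[:,2]>zlo)&(Q[:,2]<zhi)]
    if len(Q)<8: return None
    (cx,cy),rad=cv2.minEnclosingCircle(Q[:,:2].astype(np.float32))
    return (round(cx,1),round(cy,1)),round(rad,1),Q[:,:2].mean(0).round(1),Q[:,2].mean().round(1),len(Q)
E
python3 - <<'E'
from h import *
w=cam('wrist'); P,_,_=wworld(w)
print('bench',np.median(P[:,2]))
print('cap',circ(P,21.5,(424,185.3),4,22),top(P,(424,185),28,23,30),top(P,(424,185),28,47,53))
print('pink',top(P,(505,161),28,23,30))
print('jig',top(P,(577,11),40,21,27),top(P,(577,11),30,43,50))
E
```

```text
bench 0.011015804859406564
cap (array([423.3, 185. ]), 35, np.float64(0.09)) ((423.4, 185.2), 21.7, array([423.5, 186. ]), np.float64(25.2), 1246) ((423.1, 185.3), 7.8, array([423.2, 185.4]), np.float64(49.2), 222)
pink ((503.6, 160.3), 21.8, array([502.5, 161.5]), np.float64(25.1), 1094)
jig ((562.8, 4.5), 24.1, array([557. ,   3.3]), np.float64(23.1), 321) None
```

Emit:
drive_tool --rows '[[[-10,-460,0,0,91],[-10,-460,0,0,91],[-10,-460,0,0,91],[-10,-460,0,0,91],[-10,-460,0,0,91],[-10,-460,0,0,91],[-10,-460,0,0,91],[-10,-460,0,0,91],[-10,-460,0,0,91],[-10,-460,0,0,91],[-10,-460,0,0,91],[-10,-460,0,0,91]]]'

```text
clock: 3.2
tool_pos: [419.2, -297.3, 227.4]
ee_rot: [0.002, 0.71, 0.704, -0.001]
ft_force: [-0.6, -0.3, 0.9]
width: 0.992
finger_force: 0.0
```

```bash
python3 - <<'E'
from h import *
w=cam('wrist'); save(w,'wrist2.png'); P,_,_=wworld(w)
o=r.observe(); print(o['tool_pos'],o['ee_rot'],o['q'])
print('bench',np.median(P[:,2]))
print('sleeve',circ(P,21.5,(421.5,-218.5),5,65),top(P,(421,-218),26,66,74))
print('cell',circ(P,16,(622,-214),5,65),top(P,(622,-214),20,67,74))
print('jig',circ(P,16,(577,11),28,40),top(P,(577,11),35,21,27),top(P,(577,11),25,43,50))
E
```

```text
[ 419.74357376 -294.01366696  226.88728603] [ 0.0008729   0.70936617  0.70483911 -0.00083687] [-0.10049259  0.29413278  0.77865399  1.88884823 -0.23462588  1.05088072
  0.76771182]
bench -0.11473259241287431
sleeve (array([ 420. , -223.9]), 386, np.float64(1.7)) ((420.5, -219.2), 21.5, array([ 420.4, -218.7]), np.float64(69.0), 674)
cell (array([ 621.6, -214.2]), 807, np.float64(0.31)) ((620.5, -214.2), 15.8, array([ 618.6, -214.1]), np.float64(68.9), 296)
jig (array([577.,  11.]), 0, np.float64(nan)) None None
  return _methods._mean(a, axis=axis, dtype=dtype,
  ret = ret.dtype.type(ret / rcount)
```

Emit:
drive_tool --rows '[[[0,72,-60,0,70],[0,72,-100,0,70],[0,72,-120,0,70],[0,72,-120,0,70],[0,72,-120,0,70],[0,72,-120,0,70],[0,72,-120,0,70],[0,72,-120,0,70]]]'

```text
clock: 3.92
tool_pos: [421.5, -219.0, 108.3]
ee_rot: [0.001, 0.707, 0.707, 0.001]
ft_force: [0.2, 0.5, 0.1]
width: 0.763
finger_force: 0.0
```

```bash
python3 - <<'E'
from h import *
o=r.observe(); print(o['tool_pos'],o['ee_rot'])
E
```

```text
[ 421.51919288 -218.97586825  108.29261659] [0.0013333  0.70746936 0.7067424  0.00071317]
```

Emit:
drive_tool --rows '[[[0,0,-35,0,70],[0,0,-60,0,70],[0,0,-71,0,70],[0,0,-71,0,70],[0,0,-71,0,70],[0,0,-71,0,30],[0,0,-71,0,30],[0,0,-71,0,30],[0,0,-71,0,30],[0,0,-71,0,30],[0,0,-71,0,30],[0,0,-71,0,30]]]' --force 25

```text
clock: 4.92
tool_pos: [420.7, -218.4, 36.2]
ee_rot: [0.0, 0.707, 0.707, 0.0]
ft_force: [0.3, 0.6, 7.7]
width: 0.471
finger_force: 25.0
```

Emit:
drive_tool --rows '[[[0,0,0,0,30],[0,0,0,0,30],[0,0,30,0,30],[0,0,60,0,30],[0,0,80,0,30],[0,0,80,0,30]]]'

```text
clock: 5.42
tool_pos: [421.8, -219.4, 118.9]
ee_rot: [0.002, 0.708, 0.707, 0.001]
ft_force: [1.2, -0.3, -0.9]
width: 0.468
finger_force: 25.0
```

Emit:
drive_tool --rows '[[[30,30,50,0,30],[60,60,75,0,30],[90,90,75,0,30],[120,115,75,0,30],[150,140,75,0,30],[157,148,75,0,30],[157,148,75,0,30],[157,148,75,0,30],[157,148,75,0,30],[157,148,75,0,30]]]'

```text
clock: 6.25
tool_pos: [575.9, -71.6, 190.2]
ee_rot: [-0.0, 0.708, 0.706, -0.001]
ft_force: [-0.0, 0.1, -1.3]
width: 0.468
finger_force: 25.0
```

```bash
python3 - <<'E'
from h import *
w=cam('wrist'); save(w,'wrist3.png'); P,_,_=wworld(w)
for i in range(3): o=r.observe(); print(o['tool_pos'],o['ft_force'],o['width'])
print('bench',np.median(P[:,2]))
print('jig',circ(P,16,(577,11),28,40),top(P,(577,11),35,21,27),top(P,(577,11),25,43,50),circ(P,30,(577,11),19,23))
s=cam('side');P,_,_=world(s)
t=o['tool_pos'][:2]
Q=near(P,t,26); print('sleeve low', Q[:,2].min() if len(Q) else 0); 
for a,b in((100,240),(150,170),(170,190),(190,210)): print(circ(P,21.5,t,a,b))
E
```

```text
[576.06009812 -71.66569667 190.45423998] [ 0.34873103 -0.43016797 -0.90405464] 0.46907950778038204
[576.06009812 -71.66569667 190.45423998] [ 0.34873103 -0.43016797 -0.90405464] 0.46907950778038204
[576.06009812 -71.66569667 190.45423998] [ 0.34873103 -0.43016797 -0.90405464] 0.46907950778038204
bench 0.3160644226322408
jig (array([577.,  11.]), 1, np.float64(0.0)) ((576.9, 11.7), 30.3, array([576.6,  11.4]), np.float64(23.2), 3195) ((576.8, 10.8), 15.3, array([577.2,  11. ]), np.float64(44.2), 251) (array([576.7,  10.5]), 693, np.float64(3.77))
sleeve low -2.670892320621061
(array([576.4, -71.8]), 1051, np.float64(1.03))
(array([576.8, -72.2]), 143, np.float64(0.48))
(array([576.7, -72.1]), 197, np.float64(0.61))
(array([576. , -71.2]), 324, np.float64(1.78))
```

View pics/wrist3.png

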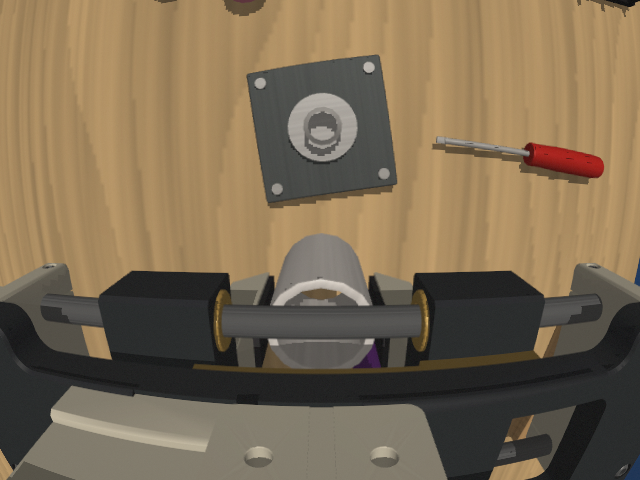

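Emit:
drive_tool --rows '[[[0.5,40,-10,0,30],[0.7,70,-30,0,30],[0.7,82.8,-60,0,30],[0.7,82.8,-85,0,30],[0.7,82.8,-94,0,30],[0.7,82.8,-94,0,30],[0.7,82.8,-94,0,30],[0.7,82.8,-94,0,30],[0.7,82.8,-94,0,30]]]'

```text
clock: 7.1
tool_pos: [579.0, 11.5, 98.4]
ee_rot: [0.001, 0.708, 0.706, 0.001]
ft_force: [0.3, -0.2, -0.0]
width: 0.472
finger_force: 25.0
```

```bash
python3 - <<'E'
from h import *
for n in('side','scene'):
    s=cam(n);P,_,_=world(s);o=r.observe();t=o['tool_pos'];print(t,o['ft_force'])
    print(n,circ(P,21.5,t[:2],65,90),circ(P,21.5,t[:2],65,110),'flange',circ(P,30,(577,11.3),19,23.5,), top(P,(577,11.3),35,21.5,27))
E
```

```text
[578.81628467  11.80575348  98.22270296] [ 0.41972989  0.25100809 -1.1810656 ]
side (array([580. ,  11.1]), 189, np.float64(0.48)) (array([579.6,  11.1]), 360, np.float64(0.55)) flange (array([576.9,  11.6]), 184, np.float64(4.02)) ((578.1, 13.4), 31.2, array([571.9,  18.8]), np.float64(24.4), 400)
[578.63169843  12.01281446  97.97377314] [-0.24030927 -0.26721176 -0.38710805]
scene (array([578.9,  10. ]), 263, np.float64(0.93)) (array([578.9,  10.2]), 459, np.float64(0.92)) flange (array([576.6,  11.6]), 138, np.float64(2.63)) ((578.0, 10.9), 31.9, array([583.1,  17.6]), np.float64(24.4), 287)
```

Emit:
drive_tool --rows '[[[-1.8,0.6,0,0,30],[-1.8,0.6,-8,0,30],[-1.8,0.6,-14,0,30],[-1.8,0.6,-18,0,30],[-1.8,0.6,-22,0,30],[-1.8,0.6,-26,0,30],[-1.8,0.6,-30,0,30],[-1.8,0.6,-33,0,30],[-1.8,0.6,-35,0,30],[-1.8,0.6,-36,0,30],[-1.8,0.6,-36,0,30],[-1.8,0.6,-36,0,30]]]'

```text
clock: 8.2
tool_pos: [576.2, 13.0, 60.9]
ee_rot: [0.0, 0.708, 0.707, 0.0]
ft_force: [-0.1, -0.5, -0.9]
width: 0.468
finger_force: 25.0
```

Emit:
drive_tool --rows '[[[0,0,-1,0,30],[0,0,-1.5,0,30],[0,0,-1.5,0,30],[0,0,-1.5,0,75],[0,0,-1.5,0,75],[0,0,-1.5,0,75],[0,0,-1.5,0,75],[0,0,-1.5,0,75]]]'

```text
clock: 8.87
tool_pos: [576.0, 13.1, 59.2]
ee_rot: [0.0, 0.707, 0.707, -0.0]
ft_force: [-0.2, 0.2, -0.6]
width: 0.775
finger_force: 0.0
```

Emit:
drive_tool --rows '[[[0,0,30,0,75],[0,0,70,0,75],[0,0,100,0,75],[0,-40,130,0,75],[0,-80,130,0,75],[0,-80,130,0,75],[0,-80,130,0,75],[0,-80,130,0,75]]]'

```text
clock: 9.53
tool_pos: [575.8, -67.4, 189.1]
ee_rot: [-0.0, 0.708, 0.706, 0.0]
ft_force: [0.4, -0.0, 0.2]
width: 0.815
finger_force: 0.0
```

```bash
python3 - <<'E'
from h import *
w=cam('wrist'); P,_,_=wworld(w); o=r.observe(); print(o['tool_pos'],o['ft_force'])
print('wrist',top(P,(577,11.3),27,88,100),circ(P,21.5,(577,11.3),30,88))
for n in('side','scene'):
    s=cam(n);P,_,_=world(s)
    print(n,circ(P,21.5,(577,11.3),30,55),circ(P,21.5,(577,11.3),65,88),top(P,(577,11.3),27,90,100))
E
```

```text
[575.80809079 -66.181094   188.72283653] [-0.25402513  0.19912514 -0.79840511]
wrist ((576.4, 12.1), 21.6, array([576.1,  12.5]), np.float64(92.8), 1048) (array([576.3,   7.4]), 948, np.float64(2.8))
side (array([577.1,  12.7]), 201, np.float64(0.47)) (array([575.9,  14.3]), 332, np.float64(2.05)) ((577.2, 13.8), 22.2, array([576. ,  14.3]), np.float64(93.8), 183)
scene (array([576.2,  11.4]), 250, np.float64(0.75)) (array([577.,  12.]), 325, np.float64(1.42)) ((578.7, 11.6), 23.6, array([578.3,  12.7]), np.float64(93.1), 141)
```

Emit:
drive_tool --rows '[[[12,-40,0,0,75],[24,-80,0,0,75],[36,-120,-20,0,75],[45.5,-147.5,-50,0,70],[45.5,-147.5,-80,0,60],[45.5,-147.5,-90,0,60],[45.5,-147.5,-90,0,60],[45.5,-147.5,-90,0,60],[45.5,-147.5,-90,0,60]]]'

```text
clock: 10.43
tool_pos: [622.7, -213.1, 100.8]
ee_rot: [0.001, 0.707, 0.707, 0.001]
ft_force: [-0.3, -0.6, 1.3]
width: 0.653
finger_force: 0.0
```

```bash
python3 - <<'E'
from h import *
for n in('side','scene'):
    s=cam(n);P,_,_=world(s);o=r.observe(); print(o['tool_pos'])
    print(n,circ(P,16,(622,-214),8,62))
    m=np.zeros((480,640),bool); x,y=(239,179) if n=='scene' else (457,188)
    m[y-9:y+10,x-14:x+15]=1
    B,uu,vv=world(s,m); col=s['image'][vv,uu].sum(1); k=(col<110)&(B[:,2]>8)
    print('button',B[k].mean(0).round(1),B[k].min(0).round(1),B[k].max(0).round(1),k.sum(),'all>6',(lambda Q:(Q.min(0).round(),Q.max(0).round()))(B[B[:,2]>6]))
E
```

```text
[ 622.92758698 -213.27415875  101.19108223]
side (array([ 622.4, -213.9]), 274, np.float64(0.64))
button [ 521.3 -350.4   20.7] [ 507.7 -368.6   10.5] [ 535.5 -338.3   25.2] 140 all>6 (array([ 499., -378.,    7.]), array([ 547., -331.,   25.]))
[ 622.83943451 -213.53348307  101.22030467]
scene (array([ 621.6, -215.1]), 341, np.float64(0.96))
button [ 539.9 -323.3   37.4] [ 511.9 -370.9    9.9] [ 596.  -201.   114.5] 111 all>6 (array([ 500., -379.,    6.]), array([ 665., -200.,  137.]))
```

Emit:
drive_tool --rows '[[[-1,-0.8,-25,0,60],[-1,-0.8,-45,0,60],[-1,-0.8,-54,0,60],[-1,-0.8,-54,0,60],[-1,-0.8,-54,0,60],[-1,-0.8,-54,0,20],[-1,-0.8,-54,0,20],[-1,-0.8,-54,0,20],[-1,-0.8,-54,0,20],[-1,-0.8,-54,0,20],[-1,-0.8,-54,0,20],[-1,-0.8,-54,0,20]]]' --force 25

```text
clock: 11.53
tool_pos: [620.8, -215.4, 45.7]
ee_rot: [0.0, 0.707, 0.707, 0.0]
ft_force: [-0.5, 1.4, 3.5]
width: 0.345
finger_force: 25.0
```

Emit:
drive_tool --rows '[[[0,0,0,0,20],[0,0,35,0,20],[0,0,75,0,20],[0,0,110,0,20],[0,0,140,0,20],[-6,27,140,0,20],[-15,67,140,0,20],[-24,107,140,0,20],[-34,145,140,0,20],[-34,145,140,0,20],[-34,145,140,0,20],[-34,145,140,0,20]]]'

```text
clock: 12.53
tool_pos: [586.4, -70.4, 185.2]
ee_rot: [0.0, 0.707, 0.707, -0.0]
ft_force: [0.2, -0.5, -2.2]
width: 0.347
finger_force: 25.0
```

```bash
python3 - <<'E'
from h import *
w=cam('wrist'); P,_,_=wworld(w); o=r.observe(); t=o['tool_pos']; print(t,o['ft_force'],o['width'])
print('wrist',top(P,(577,11.3),27,88,100))
for n in('side','scene'):
    s=cam(n);P,_,_=world(s)
    print(n,circ(P,16,t[:2],t[2]-42,t[2]-22),circ(P,16,t[:2],t[2]-22,t[2]-2))
E
```

```text
[586.49451113 -71.46957924 185.25320374] [ 0.55937789 -0.21255735 -1.9308981 ] 0.34183155316553393
wrist ((576.1, 12.3), 21.5, array([575.7,  12.7]), np.float64(92.9), 1106)
side (array([587.7, -70.1]), 140, np.float64(0.45)) (array([587.4, -70.1]), 142, np.float64(0.43))
scene (array([587. , -71.7]), 164, np.float64(0.8)) (array([586.8, -71.5]), 165, np.float64(0.85))
```

Emit:
drive_tool --rows '[[[-5,40,0,0,20],[-10.3,75,-10,0,20],[-10.3,82.6,-25,0,20],[-10.3,82.6,-34,0,20],[-10.3,82.6,-34,0,20],[-10.3,82.6,-34,0,20],[-10.3,82.6,-34,0,20],[-10.3,82.6,-34,0,20]]]'

```text
clock: 13.35
tool_pos: [576.9, 10.6, 152.1]
ee_rot: [0.001, 0.708, 0.706, 0.0]
ft_force: [-0.5, 0.2, -0.9]
width: 0.346
finger_force: 25.0
```

```bash
python3 - <<'E'
from h import *
for n in('side','scene'):
    s=cam(n);P,_,_=world(s);o=r.observe();t=o['tool_pos'];print(t,o['ft_force'])
    print(n,circ(P,16,t[:2],t[2]-42,t[2]-4),'sleeve',circ(P,21.5,(576.4,12),30,88),circ(P,21.5,(576.4,12),30,55))
E
```

```text
[576.80468001  10.96540277 152.01072958] [ 0.07389396 -0.15535887 -0.6109975 ]
side (array([578.2,  12.1]), 250, np.float64(0.4)) sleeve (array([577.1,  13.1]), 576, np.float64(0.74)) (array([577.3,  12.7]), 202, np.float64(0.54))
[576.72108645  11.36295837 151.90635759] [ 0.14684802 -0.74850411 -1.1505651 ]
scene (array([577.1,  11.3]), 310, np.float64(0.78)) sleeve (array([576.7,  11.6]), 673, np.float64(1.02)) (array([576.5,  11.5]), 246, np.float64(0.88))
```

Emit:
drive_tool --rows '[[[-0.7,0.5,0,0,20],[-0.7,0.5,-5,0,20],[-0.7,0.5,-10,0,20],[-0.7,0.5,-15,0,20],[-0.7,0.5,-20,0,20],[-0.7,0.5,-25,0,20],[-0.7,0.5,-25,0,20]]]'

```text
clock: 14.03
tool_pos: [574.9, 12.9, 125.0]
ee_rot: [-0.0, 0.707, 0.707, -0.001]
ft_force: [-0.4, 0.4, -2.1]
width: 0.341
finger_force: 25.0
```

Emit:
drive_tool --rows '[[[0,0,-8,0,20],[0,0,-16,0,20],[0,0,-24,0,20],[0,0,-29,0,20],[0,0,-29,0,20],[0,0,-29,0,20]]]'

```text
clock: 14.53
tool_pos: [575.3, 12.7, 96.8]
ee_rot: [-0.0, 0.708, 0.707, -0.0]
ft_force: [-0.2, -1.2, -1.6]
width: 0.339
finger_force: 25.0
```

No contact force; release, let it drop, lift and check.

Emit:
drive_tool --rows '[[[0,0,0,0,60],[0,0,0,0,60],[0,0,0,0,60],[0,0,0,0,60],[0,0,0,0,60]]]'

```text
clock: 14.95
tool_pos: [575.8, 13.0, 97.5]
ee_rot: [0.0, 0.707, 0.707, 0.0]
ft_force: [0.2, -0.8, 0.2]
width: 0.638
finger_force: 0.0
```

Emit:
drive_tool --rows '[[[0,0,30,0,60],[0,0,70,0,60],[0,0,110,0,60],[-20,0,120,0,60],[-50,20,120,0,60],[-80,50,120,0,60],[-110,80,120,0,60],[-130,110,120,0,60],[-140,110,120,0,60],[-140,110,120,0,60]]]'

```text
clock: 15.78
tool_pos: [433.1, 124.8, 217.2]
ee_rot: [-0.001, 0.706, 0.708, -0.0]
ft_force: [-0.5, -0.1, 0.0]
width: 0.658
finger_force: 0.0
```

```bash
python3 - <<'E'
from h import *
for n in('side','scene'):
    s=cam(n);P,_,_=world(s)
    print(n,'cell',circ(P,16,(576.4,12),97,112),top(P,(576.4,12),24,105,130),'sleeve',circ(P,21.5,(576.4,12),30,88),circ(P,21.5,(576.4,12),30,55),'cap',circ(P,21.5,(424,185.5),4,22))
o=r.observe(); t=o['tool_pos']; print(t,o['ft_force'],o['q'])
w=cam('wrist'); P,_,_=wworld(w); print(top(P,(424,185),28,23,30),top(P,(424,185),28,47,53))
E
```

```text
side cell (array([576.4,  12. ]), 0, np.float64(nan)) None sleeve (array([577. ,  13.1]), 55, np.float64(0.38)) (array([577.1,  13.1]), 53, np.float64(0.37)) cap (array([424.5, 185.8]), 98, np.float64(0.24))
scene cell (array([575.7,  13.5]), 117, np.float64(0.74)) ((577.3, 15.5), 16.2, array([582.2,  20.3]), np.float64(112.5), 144) sleeve (array([576.1,  11.7]), 609, np.float64(0.78)) (array([576.1,  11.6]), 258, np.float64(0.78)) cap (array([423.1, 184.4]), 174, np.float64(0.84))
[435.88248432 122.81682025 217.61182144] [0.43754301 0.274556   0.19527551] [-1.02352155  0.17463315  0.74198528  2.02819704 -0.14164609  0.98767093
 -0.21130824]
((423.2, 184.9), 21.7, array([423.5, 185.1]), np.float64(25.2), 1379) ((423.3, 185.4), 7.7, array([423.2, 185.4]), np.float64(49.2), 246)
  return _methods._mean(a, axis=axis, dtype=dtype,
  ret = ret.dtype.type(ret / rcount)
```

Emit:
drive_tool --rows '[[[-8,30,-20,0,55],[-12.3,62.3,-50,0,55],[-12.3,62.3,-90,0,55],[-12.3,62.3,-125,0,55],[-12.3,62.3,-137,0,55],[-12.3,62.3,-137,0,55],[-12.3,62.3,-137,0,55],[-12.3,62.3,-137,0,55]]]'

```text
clock: 16.6
tool_pos: [424.9, 184.6, 81.2]
ee_rot: [0.0, 0.708, 0.706, 0.001]
ft_force: [0.4, -0.5, 0.2]
width: 0.597
finger_force: 0.0
```

```bash
python3 - <<'E'
from h import *
o=r.observe(); print(o['tool_pos'],o['ft_force'],o['width'])
for n in('side','scene'):
    s=cam(n);P,_,_=world(s)
    Q=near(P,(576.4,12),13);Q=Q[Q[:,2]>108]
    print(n,'cell top z',np.percentile(Q[:,2],[10,50,90]).round(1) if len(Q) else 0,circ(P,16,(576.4,12),96,112), top(P,(576.4,12),16,113,130))
print(r.observe()['tool_pos'])
E
```

```text
[424.8944465  184.62266823  81.20078091] [ 0.41373446 -0.50986333  0.1979546 ] 0.5974645802166787
side cell top z 0 (array([576.4,  12. ]), 0, np.float64(nan)) None
scene cell top z [115.1 117.3 118.3] (array([575.8,  13.2]), 134, np.float64(0.89)) ((577.2, 13.0), 14.9, array([581. ,  16.5]), np.float64(116.0), 62)
[424.67622127 185.26672876  81.54612424]
  return _methods._mean(a, axis=axis, dtype=dtype,
  ret = ret.dtype.type(ret / rcount)
```

Emit:
drive_tool --rows '[[[-0.7,0.2,-35,0,55],[-0.7,0.2,-62,0,55],[-0.7,0.2,-72,0,55],[-0.7,0.2,-75.5,0,55],[-0.7,0.2,-75.5,0,55],[-0.7,0.2,-75.5,0,30],[-0.7,0.2,-75.5,0,30],[-0.7,0.2,-75.5,0,30],[-0.7,0.2,-75.5,0,30],[-0.7,0.2,-75.5,0,30],[-0.7,0.2,-75.5,0,30]]]' --force 25

```text
clock: 17.62
tool_pos: [423.5, 185.9, 5.9]
ee_rot: [0.0, 0.707, 0.707, 0.001]
ft_force: [-0.8, -0.7, 9.1]
width: 0.463
finger_force: 25.0
```

Emit:
drive_tool --rows '[[[0,0,0,0,30],[0,0,30,0,30],[0,0,70,0,30],[0,0,110,0,30],[0,0,150,0,30],[0,0,185,0,30],[40,-60,185,0,30],[75,-120,185,0,30],[110,-180,185,0,30],[140,-235,185,0,30],[140,-235,185,0,30],[140,-235,185,0,30]]]'

```text
clock: 18.62
tool_pos: [551.3, -30.7, 190.3]
ee_rot: [-0.0, 0.707, 0.707, 0.0]
ft_force: [1.3, 0.9, -1.7]
width: 0.467
finger_force: 25.0
```

Emit:
drive_tool --rows '[[[10,-35,0,0,30],[10,-35,0,0,30],[10,-35,0,0,30],[10,-35,0,0,30],[10,-35,0,0,30]]]'

```text
clock: 19.03
tool_pos: [560.4, -62.3, 189.7]
ee_rot: [-0.001, 0.707, 0.707, 0.0]
ft_force: [0.1, 0.4, -1.6]
width: 0.461
finger_force: 25.0
```

```bash
python3 - <<'E'
from h import *
o=r.observe(); t=o['tool_pos']; print(t,o['ft_force'],o['width'])
w=cam('wrist'); P,_,_=wworld(w); save(w,'wrist4.png')
print('wrist cell',top(P,(576.4,12),20,105,125),'sleeve',top(P,(577,12),27,88,100))
for n in('side','scene'):
    s=cam(n);P,_,_=world(s); save(s,n+'4.png'); t=r.observe()['tool_pos']
    print(n,t,'cap',circ(P,21.5,t[:2],t[2]-4,t[2]+14),'cell',circ(P,16,(576.4,12),97,112),top(P,(576.4,12),16,113,130),'sl',circ(P,21.5,(576.4,12),30,88))
E
```

```text
[560.40850968 -62.34619981 189.7136723 ] [ 0.08824455  0.36987676 -1.64206639] 0.46100643650862916
wrist cell ((575.7, 14.2), 16.0, array([575.3,  13.9]), np.float64(114.5), 1052) sleeve ((576.1, 12.8), 21.6, array([575.1,  10.2]), np.float64(92.9), 892)
side [560.54723298 -62.23231351 189.75985719] cap (array([561.4, -61.9]), 205, np.float64(0.64)) cell (array([576.8,  14.5]), 101, np.float64(0.42)) ((576.4, 12.8), 15.3, array([574.5,  14.1]), np.float64(116.1), 89) sl (array([577.1,  13.2]), 476, np.float64(0.45))
scene [560.60898142 -62.42454192 189.79250075] cap (array([560.3, -63.4]), 192, np.float64(0.96)) cell (array([575.7,  13. ]), 116, np.float64(0.92)) ((577.5, 14.0), 15.0, array([580.6,  16.5]), np.float64(115.8), 60) sl (array([576.2,  11.6]), 605, np.float64(0.76))
```

View pics/wrist4.png

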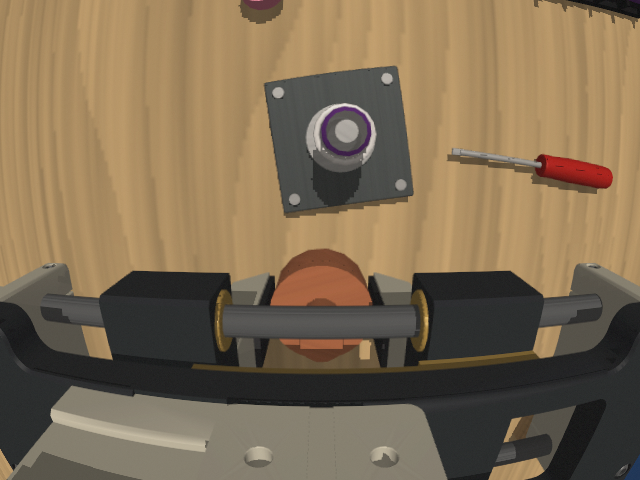

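Emit:
drive_tool --rows '[[[8,40,0,0,30],[15.4,70,-15,0,30],[15.4,76.5,-40,0,30],[15.4,76.5,-58,0,30],[15.4,76.5,-58,0,30],[15.4,76.5,-58,0,30],[15.4,76.5,-58,0,30],[15.4,76.5,-58,0,30]]]'

```text
clock: 19.85
tool_pos: [577.0, 11.8, 133.2]
ee_rot: [0.001, 0.708, 0.706, 0.001]
ft_force: [-0.9, -0.0, -0.8]
width: 0.464
finger_force: 25.0
```

```bash
python3 - <<'E'
from h import *
for n in('side','scene'):
    s=cam(n);P,_,_=world(s); t=r.observe()['tool_pos']
    print(n,t,'cap',circ(P,21.5,t[:2],t[2]-2,t[2]+14),'cell',circ(P,16,(576,13.5),97,112),'sl',circ(P,21.5,(576.4,12),30,88))
E
```

```text
side [577.00172519  11.87435971 133.14306967] cap (array([578.4,  12.1]), 144, np.float64(0.71)) cell (array([576.8,  14.4]), 99, np.float64(0.42)) sl (array([577.1,  13.2]), 463, np.float64(0.43))
scene [576.91853838  11.95240445 132.96028347] cap (array([576.6,  10.7]), 162, np.float64(1.35)) cell (array([576. ,  13.3]), 121, np.float64(0.82)) sl (array([576. ,  11.8]), 600, np.float64(0.77))
```

Emit:
drive_tool --rows '[[[-0.4,1.4,0,0,30],[-0.4,1.4,0,0,30],[-0.4,1.4,0,0,30],[-0.4,1.4,0,0,30],[-0.4,1.4,0,0,30],[-0.4,1.4,0,0,30]]]'

```text
clock: 20.45
tool_pos: [575.8, 13.8, 131.7]
ee_rot: [0.0, 0.708, 0.707, -0.0]
ft_force: [0.6, 0.4, -0.9]
width: 0.464
finger_force: 25.0
```

```bash
python3 - <<'E'
from h import *
for n in('side','scene'):
    s=cam(n);P,_,_=world(s); t=r.observe()['tool_pos']
    print(n,t,'cap',circ(P,21.5,t[:2],t[2]-2,t[2]+14),'cell',circ(P,16,(576,13.5),97,112))
E
```

```text
side [575.78649521  13.72119132 131.71425141] cap (array([576.9,  13.8]), 135, np.float64(0.57)) cell (array([576.8,  14.3]), 100, np.float64(0.41))
scene [575.79889131  13.73191341 131.70475591] cap (array([575.6,  12.5]), 167, np.float64(1.19)) cell (array([575.7,  13. ]), 125, np.float64(0.87))
```

Emit:
drive_tool --rows '[[[0,0.4,-4,0,30],[0,0.4,-8,0,30],[0,0.4,-12,0,30],[0,0.4,-16,0,30],[0,0.4,-20,0,30],[0,0.4,-24,0,30],[0,0.4,-27,0,30],[0,0.4,-28.5,0,30],[0,0.4,-28.5,0,30]]]'

```text
clock: 21.3
tool_pos: [575.6, 14.1, 102.8]
ee_rot: [-0.0, 0.708, 0.707, -0.0]
ft_force: [-0.0, 0.4, -0.9]
width: 0.463
finger_force: 25.0
```

Emit:
drive_tool --rows '[[[0,0,-1,0,30],[0,0,-1,0,30],[0,0,-1,0,70],[0,0,-1,0,70],[0,0,-1,0,70],[0,0,-1,0,70],[0,0,-1,0,70]]]'

```text
clock: 21.88
tool_pos: [575.9, 14.2, 102.4]
ee_rot: [0.0, 0.707, 0.707, 0.0]
ft_force: [0.4, -0.0, 0.4]
width: 0.747
finger_force: 0.0
```

Emit:
drive_tool --rows '[[[0,0,30,0,70],[0,0,70,0,70],[0,0,100,0,70],[0,-40,100,0,70],[0,-80,100,0,70],[-10,-115,100,0,50],[-10,-115,100,0,30],[-10,-115,100,0,30]]]'

```text
clock: 22.55
tool_pos: [565.0, -103.8, 202.7]
ee_rot: [0.0, 0.709, 0.705, -0.0]
ft_force: [-0.3, 1.1, -0.5]
width: 0.594
finger_force: 0.0
```

```bash
python3 - <<'E'
from h import *
w=cam('wrist'); P,_,_=wworld(w); o=r.observe(); print(o['tool_pos'])
print('wrist cap',top(P,(576,13),28,115,130),top(P,(576,13),20,138,155),'sleeve',top(P,(577,12),27,88,94))
for n in('side','scene'):
    s=cam(n);P,_,_=world(s)
    print(n,'cap',circ(P,21.5,(576,13.5),98,118),top(P,(576,13),15,138,155),'sl',circ(P,21.5,(576.4,12),30,88))
E
```

```text
[ 565.54405985 -101.47173578  202.34201484]
wrist cap ((575.6, 13.7), 21.8, array([575.2,  12.1]), np.float64(121.2), 2766) ((575.5, 13.6), 8.1, array([575.6,  13. ]), np.float64(144.8), 588) sleeve ((576.1, 4.5), 19.8, array([576.1,  -4.8]), np.float64(92.3), 122)
side cap (array([576.7,  14. ]), 173, np.float64(0.4)) ((576.3, 14.8), 9.2, array([574.8,  16.2]), np.float64(145.0), 83) sl (array([577.2,  13. ]), 450, np.float64(0.38))
scene cap (array([575.9,  12.7]), 216, np.float64(0.88)) ((578.0, 14.9), 9.2, array([578.7,  15.7]), np.float64(143.7), 62) sl (array([576.1,  11.8]), 603, np.float64(0.79))
```

Emit:
drive_tool --rows '[[[-10,-40,0,0,0],[-20,-80,0,0,0],[-30,-120,0,0,0],[-40,-160,0,0,0],[-45,-200,0,0,0],[-45,-240,0,0,0],[-45,-280,0,0,0],[-45,-320,0,0,0],[-45,-340,0,0,0],[-45,-340,0,0,0],[-45,-340,0,0,0],[-45,-340,0,0,0]]]'

```text
clock: 23.7
tool_pos: [522.0, -438.8, 201.6]
ee_rot: [-0.001, 0.707, 0.708, 0.0]
ft_force: [1.5, 0.6, -0.1]
width: 0.004
finger_force: 0.0
```

```bash
python3 - <<'E'
from h import *
w=cam('wrist'); save(w,'wrist5.png'); P,u,v=wworld(w); o=r.observe(); print(o['tool_pos'],o['width'],o['q'])
c=np.array([523,-354.])
for lo,hi in((5,12),(12,17),(17,22),(22,30)): print(lo,hi,top(P,c,32,lo,hi))
t=top(P,c,32,5,30); c=np.array(t[0])
d=np.hypot(*(P[:,:2]-c).T)
for a,b in((0,6),(6,12),(12,15),(15,17),(17,19),(19,22),(22,25),(25,28)):
    k=(d>=a)&(d<b); print(a,b,np.percentile(P[k,2],[10,50,90]).round(1),w['image'][v[k],u[k]].mean().round())
E
```

```text
[ 522.16098437 -438.47210193  201.81840984] 0.003413796587234201 [ 0.19227473  0.62448033  0.72319184  1.48947481 -0.43079561  1.19198016
  0.98440353]
5 12 ((522.7, -356.4), 24.1, array([ 522.6, -356.7]), np.float64(10.9), 947)
12 17 ((522.5, -356.6), 23.2, array([ 521.6, -356.8]), np.float64(12.4), 162)
17 22 ((522.7, -356.7), 15.8, array([ 522.7, -356.8]), np.float64(20.8), 809)
22 30 ((522.7, -356.6), 14.1, array([ 522.5, -356.2]), np.float64(22.4), 114)
0 6 [20.4 21.3 22.2] 44.0
6 12 [20.2 21.3 22.2] 43.0
12 15 [20.  20.9 21.9] 38.0
15 17 [10.4 11.7 20.4] 68.0
17 19 [10.3 11.4 12.4] 99.0
19 22 [10.3 11.3 12.3] 109.0
22 25 [-1.  10.4 11.7] 97.0
25 28 [-1.8 -0.8  0.2] 116.0
```

View pics/wrist5.png

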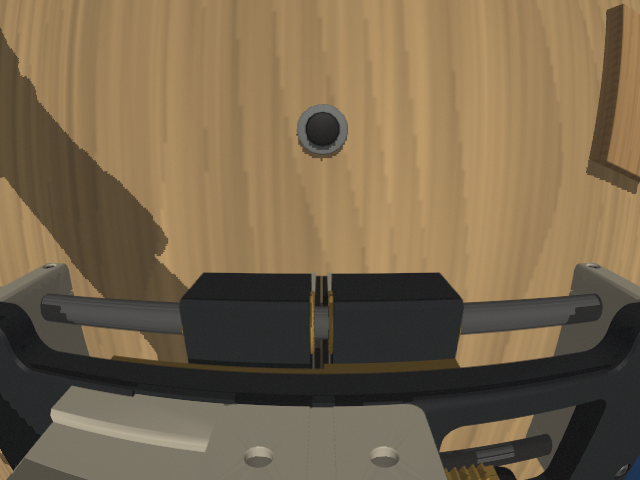

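Emit:
drive_tool --rows '[[[0.5,25,-30,0,0],[0.5,50,-60,0,0],[0.5,75,-90,0,0],[0.5,82,-125,0,0],[0.5,82,-155,0,0],[0.5,82,-167,0,0],[0.5,82,-167,0,0],[0.5,82,-167,0,0],[0.5,82,-167,0,0],[0.5,82,-167,0,0]]]'

```text
clock: 24.58
tool_pos: [522.3, -360.0, 37.3]
ee_rot: [0.002, 0.708, 0.707, 0.0]
ft_force: [0.0, -1.1, -0.3]
width: 0.006
finger_force: 0.0
```

Emit:
drive_tool --rows '[[[0,1,0,0,0],[0,1,-6,0,0],[0,1,-11,0,0],[0,1,-14,0,0],[0,1,-16,0,0],[0,1,-17,0,0],[0,1,-17,0,0],[0,1,-17,0,0]]]'

```text
clock: 25.25
tool_pos: [521.4, -357.7, 18.3]
ee_rot: [-0.0, 0.707, 0.707, 0.0]
ft_force: [0.3, 1.6, 3.6]
width: 0.005
finger_force: 1.8
```

Emit:
drive_tool --rows '[[[0,0,-1,0,0],[0,0,-2,0,0],[0,0,-2.5,0,0],[0,0,-2.5,0,0],[0,0,-2.5,0,0]]]'

```text
clock: 25.67
tool_pos: [521.4, -357.8, 16.3]
ee_rot: [0.0, 0.708, 0.707, 0.0]
ft_force: [-2.0, 2.6, 10.0]
width: 0.003
finger_force: 5.1
```

Emit:
drive_tool --rows '[[[0,0,0,0,0],[0,0,20,0,0],[0,0,60,0,0],[0,0,100,0,0],[0,0,140,0,0],[0,-40,160,0,0],[0,-80,165,0,0],[0,-80,165,0,0],[0,-80,165,0,0]]]'

```text
clock: 26.42
tool_pos: [519.6, -441.5, 181.3]
ee_rot: [0.001, 0.709, 0.705, -0.001]
ft_force: [0.2, 1.1, -0.8]
width: 0.002
finger_force: 0.0
```

```bash
python3 - <<'E'
from h import *
w=cam('wrist'); P,u,v=wworld(w); o=r.observe(); print(o['tool_pos'],o['ft_force'])
print(top(P,(522.7,-356.6),12,12,30))
for n in('side','scene'):
    s=cam(n);P,_,_=world(s); save(s,n+'9.png')
    print(n,'cap',circ(P,21.5,(576,13.5),98,118),top(P,(576,13),15,138,155),'sl',circ(P,21.5,(576.4,12),30,88))
E
```

```text
[ 520.41439498 -439.00831853  180.37134479] [ 0.2225092   0.70367819 -0.1906298 ]
((522.7, -356.6), 12.0, array([ 522.7, -356.6]), np.float64(21.4), 623)
side cap (array([576.7,  14. ]), 170, np.float64(0.39)) ((576.7, 15.2), 8.8, array([575. ,  16.1]), np.float64(144.7), 84) sl (array([577.1,  12.9]), 440, np.float64(0.44))
scene cap (array([575.8,  12.6]), 217, np.float64(0.78)) ((576.9, 12.8), 9.0, array([578.5,  15.9]), np.float64(143.7), 62) sl (array([576.2,  11.8]), 598, np.float64(0.81))
```

View pics/side9.png

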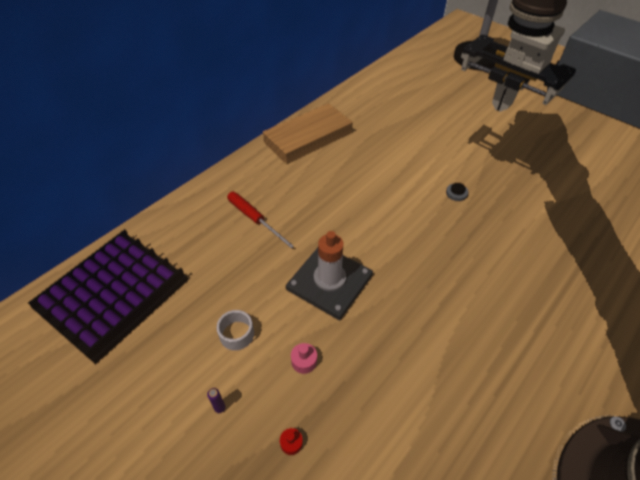

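The stack stands upright on the jig at (330,262) with the copper cap on top. The button at (457,190) has sprung back and the other things are where they were.

```bash
python3 -c "
from workcell import r
print(r.sign_off())"
```

```text
the job is handed in; nothing more can be done
None
```

The sleeve, thick cell and copper cap are stacked on the jig and the start button was pressed right down and has sprung back; I handed the job in at about 26 s, and sign-off returned no verdict.

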